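# Lay out the jeweller's soldering station

## Robot

A 6-joint arm with a two-finger parallel gripper is mounted at the origin on the work surface. World frame = base frame: x ahead of the robot, y to its left, z up, the work surface at z = 0. Lengths are in m, angles in rad, forces in N, time in s.
With the tool pointing down it reaches from about 0.275 to 0.75 m from the base axis. Payload 10.2 kg.
Tool frame: the origin (TCP) lies on the centre line of the jaws, within the pads' length; the fingertips stand 19 mm ahead of it and the grasp point (between the pads) is the TCP; z points along the fingers, y is the line along which they close (so a half turn about z gives the same grasp; the last joint's range is limited). The gripper opens to 88 mm and grips with 3 to 60 N. Pads are 18 mm wide; open, the fingers measure 123 mm over their backs; the gripper's body (75 mm by 187 mm) begins 45 mm behind the grasp point.
Start: joints at [-1.387, 0.313, 1.498, -0, 1.331, -0.223], TCP at [0.208, -0.482, 0.258] pointing down, gripper open.
Joint ranges: [-2.94, 2.94], [-0.97, 2.17], [0.19, 2.56], [-1.23, 4.37], [0.02, 3.11], [-2.88, 2.88]. Speed limits (rad/s): [2.39, 2.39, 3.01, 3.14, 3.14, 3.14].

## Interface

Orientations are given as a unit quaternion [x, y, z, w].
In Python, from rig import get_obs, grab_frame, get_calibration, job_done gives the robot as it stands. The module is installed in compiled form; this text tells all that it offers.
- The arm moves only by the tool servo_tool, never from a script. Its argument "moves" is a list of rows, each an object with "gripper": the finger opening in cm, from 0 to 8.81; "offset": the shift along the tool's x, y, z in cm, a list of three; "twist": the turn, a rotation vector about the tool's x, y, z in degrees, a list of three. In form: [{"gripper": gripper, "offset": [dx, dy, dz], "twist": [wx, wy, wz]}, ...]. A call has exactly 5 rows; each row is the pose to reach, as a shift and turn from the pose commanded when the call began, along the tool's axes at that moment; what a row does not reach only later rows make up. A row lasts 1/8 s, in which the tool goes at most 62.5 mm and 10.7 degrees, less where a joint would pass 70% of its speed; a pose out of reach is approached as far as the arm can. A call with a gripper value outside its range is refused whole. The fingers move at their own pace and stop on an object; "force" is the grip in N (left out, the last holds). Time passes only in rows, so rows that repeat a pose let the fingers close, or fill a call up. It gives the time, the measured TCP pose, the force, the opening and the grip force at its end, in the units of the state.
- get_obs(): the state, without advancing time (a new reading comes with each control period).
- grab_frame(name): name is "side" or "top" or "wrist"; returns (picture, depth): 400x640x3 uint8, red, green, blue; 400x640 float32, m along the optical axis (not along the pixel's ray), 0 where there is no reading.
- get_calibration(name): a dict with "mtx" (3x3 intrinsics, pixels), "cam_to_world" (4x4, takes a point from camera to world coordinates). Camera axes: x right, y up, looking along -z (the intrinsics and any distortion apply to the point x, -y, -z); pixel columns grow to the right and rows downward; lengths in m; the calibration is good to about 2 mm. The wrist camera is an equidistant fisheye: a pixel r from the principal point sees the ray r / f radians off the axis. A picture is of the moment at which its call begins: read the wrist's pose just before it. get_calibration takes no time and is no camera call; for the wrist camera it gives the pose at the moment of the call.
- job_done(): hands the job in; it is judged then, once.
The state is a dict: "clock": time; "joint_pos": joint angles; "joint_vel": joint speeds; "joint_torque": joint torques, N m; "ee_pos": TCP position; "tool_rot": TCP orientation; "ft_force": force on the tool from outside, world axes, zero at the start; "moment": the same for the moment, N m; "finger_gap": finger opening in m; "grip_force": force on a finger pad.
Only numpy, scipy, OpenCV 4.12 (cv2) and the standard library are available. Lean on these libraries where they do the work, as an engineer would, in place of code of your own. Each camera call takes 0.05 s, during which the arm holds its last target. There are 200 camera calls.

## Task

Set up the bench for soldering: lay the black charcoal block flat on the middle of the hexagonal firebrick, and the brass ring flat on the middle of the charcoal block. Stand the amber flux jar on the bench midway between the firebrick and the steel bowl, in line with them, and the red-lidded solder tin midway between the firebrick and the small anvil, in line with them. Leave the brush, the file and the brass saucer alone.

Things in the scene. Friction and masses are not known exactly. Their poses are not given: they have to be found in the camera images.
- brick: Fixed terracotta-coloured hexagonal firebrick, 150 mm across corners, 130 mm across flats, 30 mm high, flat top. Origin: centre of its underside, on the bench. Its y axis is the horizontal line on which the steel bowl and the anvil stand, one on each side, so its x axis is square to that line. z up.
- bowl: Fixed open steel bowl, 120 mm across the rim, 45 mm high. Origin: centre of its underside, on the bench. It stands to the left or right of the firebrick, 290 to 330 mm from it centre to centre.
- anvil: Fixed small anvil: a round pale wooden stump 120 mm in diameter and 30 mm high with a dark steel plate 70 x 70 x 15 mm on top (45 mm high in all). Origin: centre of its underside, on the bench. It stands on the other side of the firebrick from the bowl, 290 to 330 mm from it centre to centre.
- charcoal: Loose black charcoal soldering block, 50 mm (its x) x 80 mm (its y) x 30 mm high, about 60 g. Origin: centre of its underside; z up.
- ring: Loose brass ring lying flat, outer diameter 40 mm, hole 26 mm, 14 mm high, about 80 g. Origin: centre of its underside; z is its axis, up.
- jar: Loose round amber glass flux jar, 48 mm in diameter, 42 mm high to the shoulder, with a narrower white cap 30 mm in diameter on top, 55 mm high in all, about 110 g. Origin: centre of its underside; z up.
- tin: Loose round solder tin, 48 mm in diameter, pale metal body 30 mm high, with a red lid 49 mm in diameter on top, 42 mm high in all, about 90 g. Origin: centre of its underside; z up.
- brush: Loose flat brush with a yellow handle, lying on the bench, one of the things lying about the bench: leave it where it is. Origin: on its underside, x along its length.
- file: Loose flat steel file with a green handle, 230 mm long, 18 mm high, lying crosswise at the far side of the bench, one of the things lying about the bench: leave it where it is. Origin: on its underside near its middle, x along its length.
- saucer: Loose small brass saucer, 90 mm across, 12 mm high, one of the things lying about the bench: leave it where it is. Origin: centre of its underside.
Things that resemble listed ones, but are neither listed nor needed, are in the scene too. Of the things that look like the jar, take the one that is farthest from the robot's base at the start.

How it is judged:
At the end, for the whole second after the job is handed in: Charcoal flat on the firebrick, centres within 15 mm; ring flat on the charcoal, centres within 12 mm; jar midway between firebrick and bowl, tin midway between firebrick and anvil, upright on the bench, within 13 mm of the middle along the line and 16 mm off it; all released, at rest (horizontal distance between charcoal and brick below 0.015 m and height (world z) of charcoal between 0.026 and 0.034 m and angle between each of charcoal, ring, jar, tin's own z axis and vertical below 0.1 rad and horizontal distance between ring and charcoal below 0.012 m and z of ring in the frame of charcoal between 0.026 and 0.034 m and ((horizontal distance between brick and bowl below 0.2975 m and horizontal distance between jar and brick below 0.1618 m and horizontal distance between jar and bowl below 0.1618 m) or (horizontal distance between brick and bowl between 0.297 and 0.31 m and horizontal distance between jar and brick below 0.168 m and horizontal distance between jar and bowl below 0.168 m) or (horizontal distance between brick and bowl between 0.3095 and 0.3225 m and horizontal distance between jar and brick below 0.1743 m and horizontal distance between jar and bowl below 0.1743 m) or (horizontal distance between brick and bowl between 0.322 and 0.335 m and horizontal distance between jar and brick below 0.1805 m and horizontal distance between jar and bowl below 0.1805 m)) and x of jar in the frame of brick between -0.016 and 0.016 m and height (world z) of each of jar, tin below 0.006 m and ((horizontal distance between brick and anvil below 0.2975 m and horizontal distance between tin and brick below 0.1618 m and horizontal distance between tin and anvil below 0.1618 m) or (horizontal distance between brick and anvil between 0.297 and 0.31 m and horizontal distance between tin and brick below 0.168 m and horizontal distance between tin and anvil below 0.168 m) or (horizontal distance between brick and anvil between 0.3095 and 0.3225 m and horizontal distance between tin and brick below 0.1743 m and horizontal distance between tin and anvil below 0.1743 m) or (horizontal distance between brick and anvil between 0.322 and 0.335 m and horizontal distance between tin and brick below 0.1805 m and horizontal distance between tin and anvil below 0.1805 m)) and x of tin in the frame of brick between -0.016 and 0.016 m and linear speed of each of charcoal, ring, jar, tin below 0.02 m/s); the robot touches nothing.
It fails at once if the brush is shifted by more than 20 mm (distance of brush from where it was at the start of the episode above 0.02 m).
It fails at once if the file is shifted by more than 20 mm (distance of file from where it was at the start of the episode above 0.02 m).
It fails at once if the saucer is shifted by more than 20 mm (distance of saucer from where it was at the start of the episode above 0.02 m).
It also fails if it takes over 106 s, if anything falls off the work surface, if the arm or the gripper's body presses on something with over 40 N, if the wrist force passes 120 N, or if a joint passes its speed limit or range.

## Working session

There is one attempt and no reset: what is moved stays moved. The work goes in short steps, Python scripts to look and compute and a tool call to move; the robot and the scene stay as the last step left them, time stands still between calls to the robot, and variables do not carry over. Pictures are saved under pics/ and viewed, at most 14 in all, crops included, and the job is handed in when it is done.

Besides the shell and the picture viewer there is one more tool, called after "Emit:" as name(argument=value, ...) on one line, values as JSON. servo_tool: Moves the arm, as the interface text tells. Its arguments: {"type":"object","properties":{"moves":{"type":"array"},"force":{"type":"number"}},"required":["moves"]}

```bash
mkdir -p pics; cat > h.py <<'E'
import numpy as np, cv2
from rig import *
def look(n):
    p,d=grab_frame(n); c=get_calibration(n); return p,d,np.array(c["mtx"]),np.array(c["cam_to_world"])
def cloud(d,K,T):
    v,u=np.indices(d.shape); X=(u-K[0,2])/K[0,0]*d; Y=(v-K[1,2])/K[1,1]*d
    P=np.stack([X,-Y,-d],-1)@T[:3,:3].T+T[:3,3]; P[d==0]=np.nan; return P
E
python3 - <<'E'
from h import *
for n in("top","side"):
    p,d,K,T=look(n); cv2.imwrite(f"pics/{n}0.png",p[...,::-1]); np.savez(f"{n}0.npz",p=p,d=d,K=K,T=T)
    print(n,K.tolist(),T.round(3).tolist(),get_calibration(n).keys(),(d==0).mean())
print(get_obs())
E
```

```text
top [[520.7876963805232, 0.0, 313.5203077894632], [0.0, 520.7876963805232, 204.77695578321027], [0.0, 0.0, 1.0]] [[0.006, 0.999, -0.044, 0.417], [-1.0, 0.007, 0.012, 0.003], [0.012, 0.044, 0.999, 1.43], [0.0, 0.0, 0.0, 1.0]] dict_keys(['mtx', 'cam_to_world']) 0.003984375
side [[492.8803935177188, 0.0, 323.3084114848847], [0.0, 492.8803935177188, 203.723737414199], [0.0, 0.0, 1.0]] [[-0.866, 0.299, -0.401, -0.089], [-0.499, -0.478, 0.723, 1.034], [0.025, 0.826, 0.563, 0.843], [0.0, 0.0, 0.0, 1.0]] dict_keys(['mtx', 'cam_to_world']) 0.0038125
{'clock': 0.1, 'joint_pos': array([-1.38740125e+00,  3.13344504e-01,  1.49830440e+00,  1.97656338e-05,
        1.33102777e+00, -2.23409722e-01]), 'joint_vel': array([-0.00142049, -0.00223276, -0.00141312,  0.00040969, -0.00033343,
       -0.0006103 ]), 'joint_torque': array([ 2.65523107e-03, -4.02814794e+01, -2.52645421e+01,  6.95303385e-02,
        3.42053280e-02, -6.76048239e-05]), 'ee_pos': array([ 0.20768354, -0.48197032,  0.25726499]), 'tool_rot': array([ 9.79385285e-01,  2.02000420e-01,  2.04403431e-05, -5.41709203e-04]), 'ft_force': array([ 0.49382944,  0.28110921, -0.17317023]), 'moment': array([ 0.00214521,  0.00623   , -0.00503369]), 'grip_force': 0.0, 'finger_gap': 0.08792481127902893}
```

View pics/top0.png

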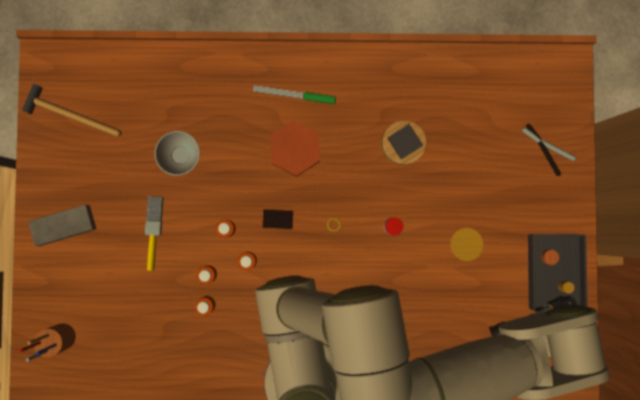

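View pics/side0.png

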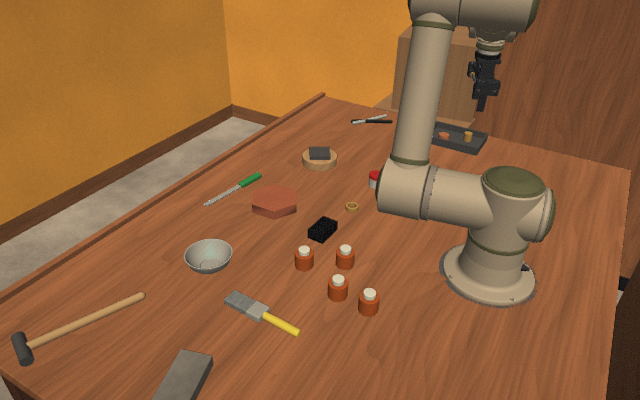

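The top view shows the bowl (177,153), brick (296,148), anvil (404,142), charcoal (278,219), ring (334,225), tin (394,226), brush (152,230), saucer (466,244), file (293,95), and four jars at (226,228), (247,261), (206,275) and (204,308). The side view agrees. Next I measure positions.

```bash
cat > m.py <<'E'
from h import *
def onplane(uv,z,K,T):
    uv=np.atleast_2d(np.array(uv,float)); r=np.c_[(uv[:,0]-K[0,2])/K[0,0],-(uv[:,1]-K[1,2])/K[1,1],-np.ones(len(uv))]@T[:3,:3].T
    return (T[:3,3]+r*((z-T[2,3])/r[:,2])[:,None])[:,:2]
if __name__=="__main__":
    f=np.load("top0.npz"); p,d,K,T=[f[k] for k in"pdKT"]; P=cloud(d,K,T)
    hsv=cv2.cvtColor(p,cv2.COLOR_RGB2HSV)
    for n,(u,v) in dict(bowl=(177,153),brick=(296,148),anvil=(404,142),char=(278,219),ring=(334,225),tin=(394,226),j1=(226,228),j2=(247,261),j3=(206,275),j4=(204,308),bench=(350,190),saucer=(466,244)).items():
        print(n,P[v,u].round(3),hsv[v,u],np.nanpercentile(P[v-28:v+29,u-28:u+29,2],[2,50,98]).round(3))
    a=cv2.resize(p[105:325,140:500],None,fx=2.2,fy=2.2,interpolation=cv2.INTER_CUBIC)
    z=np.clip((P[105:325,140:500,2]+.01)/.07,0,1)*255; z=np.nan_to_num(z).astype(np.uint8)
    cv2.imwrite("pics/crop0.png",a[...,::-1]); cv2.imwrite("pics/z0.png",cv2.resize(z,None,fx=2.2,fy=2.2))
E
python3 m.py
```

```text
bowl [0.619 0.361 0.005] [ 26  55 135] [-0.005  0.005  0.047]
brick [0.632 0.034 0.029] [ 10 212 143] [-0.004  0.028  0.036]
anvil [ 0.649 -0.256  0.042] [16 77 63] [-0.005  0.006  0.049]
char [0.44  0.081 0.033] [  9 143  34] [-0.005  0.001  0.034]
ring [ 0.425 -0.071  0.003] [ 12 206 135] [-0.006  0.     0.013]
tin [ 0.423 -0.228  0.046] [  3 238 164] [-0.006  0.     0.044]
j1 [0.415 0.216 0.056] [ 24  65 193] [-0.005  0.001  0.054]
j2 [0.329 0.16  0.059] [ 24  63 195] [-0.005  0.001  0.238]
j3 [0.292 0.266 0.057] [ 24  66 194] [-0.005  0.001  0.055]
j4 [0.206 0.27  0.058] [ 23  65 195] [-0.005  0.001  0.055]
bench [ 0.521 -0.115 -0.002] [ 12 207 128] [-0.006  0.     0.007]
saucer [ 0.375 -0.431  0.011] [ 19 215 154] [-0.006  0.001  0.016]
```

View pics/crop0.png

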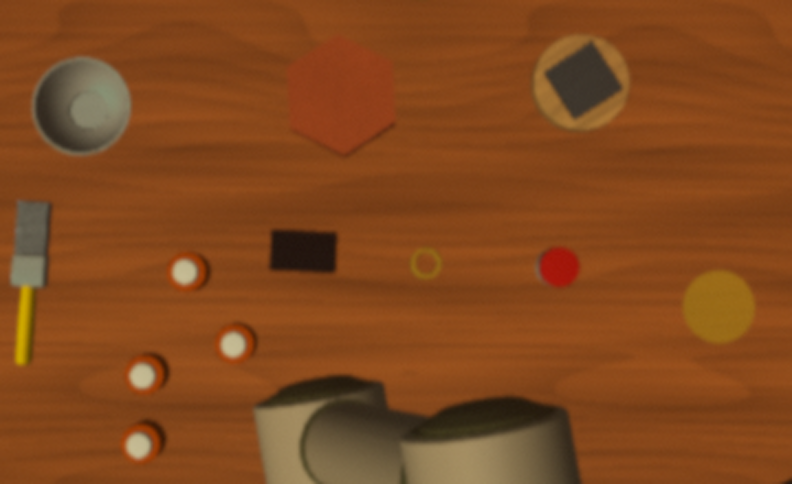

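View pics/z0.png

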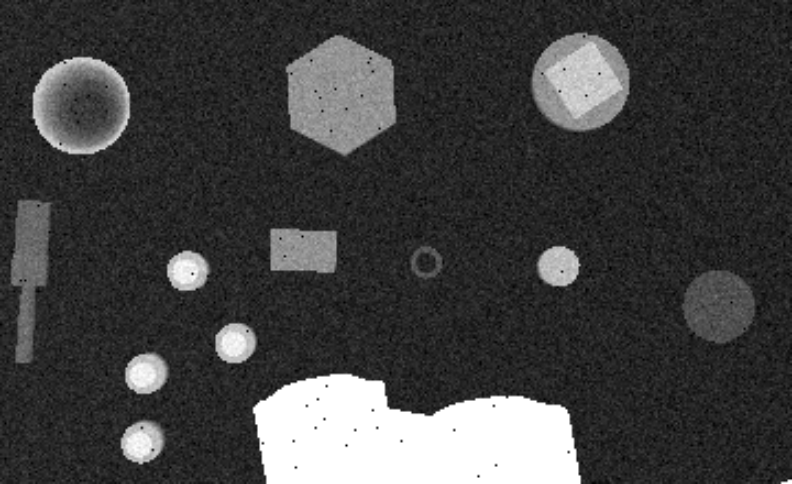

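The crop and height map show all items isolated; j1 (0.415, 0.216) is the farthest jar (0.468 m from base, against under 0.40). Now I take precise centres from height masks cast on the top planes.

```bash
cat > c.py <<'E'
from m import *
# name: seed px, mask z range, plane z, expected size
OB=dict(bowl=((177,153),.032,.06,.045),brick=((296,148),.018,.045,.03),anvil=((404,142),.02,.06,.03),char=((278,219),.018,.045,.03),
 ring=((334,225),.007,.025,.014),tin=((394,226),.03,.06,.042),jar=((226,228),.047,.07,.055))
def measure(p,d,K,T,obs=OB,w=32):
    P=cloud(d,K,T); R={}
    for n,(s,lo,hi,z) in obs.items():
        m=np.zeros(d.shape,np.uint8); s0=np.s_[s[1]-w:s[1]+w,s[0]-w:s[0]+w]
        m[s0]=cv2.medianBlur(((P[s0][...,2]>lo)&(P[s0][...,2]<hi)).astype(np.uint8),3) if n!="ring" else ((P[s0][...,2]>lo)&(P[s0][...,2]<hi))
        c=max(cv2.findContours(m,cv2.RETR_EXTERNAL,cv2.CHAIN_APPROX_NONE)[0],key=cv2.contourArea)
        w_=onplane(c[:,0],z,K,T).astype(np.float32)*1000
        (ce,r),bx,M=cv2.minEnclosingCircle(w_),cv2.minAreaRect(w_),cv2.moments(w_)
        R[n]=np.array([M["m10"],M["m01"]])/M["m00"]
        print(n,"cen",R[n].round(1),"circ",np.round(ce,1),round(r,1),"rect",np.round(bx[0],1),np.round(bx[1],1),round(bx[2],1))
    return R
if __name__=="__main__":
    f=np.load("top0.npz"); R=measure(*[f[k] for k in"pdKT"])
    for a,b in(("bowl","jar"),("anvil","tin")): print(b,"goal",(R["brick"]+R[a])/2,np.hypot(*(R["brick"]-R[a])))
    v=R["bowl"]-R["anvil"]; print("line",v,np.degrees(np.arctan2(-v[0],v[1])))
    w=R["brick"]-R["anvil"]; print("brick off line",np.cross(v,w)/np.hypot(*v))
    from scipy.spatial.transform import Rotation as Ro
    o=get_obs(); print(Ro.from_quat(o["tool_rot"]).as_matrix().round(3).tolist())
E
python3 c.py
```

```text
bowl cen [614.7 352. ] circ [614.8 352.1] 59.3 rect [615.  352.2] [115.4 114.3] 0.9
brick cen [633.4  37.9] circ [633.2  38.4] 74.4 rect [633.2  38. ] [144.7 129.9] 3.5
anvil cen [ 651.3 -257.4] circ [ 651.2 -257.1] 60.4 rect [ 651.9 -256.9] [117.4 116.9] 0.0
char cen [441.4  82.7] circ [442.   83.3] 44.0 rect [441.3  82.6] [79.8 49.7] 87.5
ring cen [427.8 -68.4] circ [427.7 -67.9] 19.6 rect [427.4 -68.8] [38.  35.4] 0.3
tin cen [ 423.9 -227.9] circ [ 423.9 -228.1] 24.2 rect [ 424.2 -227.5] [45.4 45.4] 0.0
jar cen [415.1 221.7] circ [414.8 221.6] 15.3 rect [414.7 221.5] [26.4 26.3] 0.8
jar goal [624.05266655 194.99789101] 314.64805937448165
tin goal [ 642.32531086 -109.72059533] 295.8838042448641
line [-36.54528863 609.43697268] 3.431669723059375
brick off line 0.208888331682516
[[0.918, 0.396, -0.0], [0.396, -0.918, 0.001], [0.0, -0.001, -1.0]]c.py:20: DeprecationWarning: Arrays of 2-dimensional vectors are deprecated. Use arrays of 3-dimensional vectors instead. (deprecated in NumPy 2.0)
  w=R["brick"]-R["anvil"]; print("brick off line",np.cross(v,w)/np.hypot(*v))
```

Sizes and heights match the spec, and the line check is off by 0.2 mm. Goals: jar (624,195), tin (642,-110), charcoal and ring (633,38). I start toward the tin, turning the jaws along world x.

```bash
cat > go.py <<'E'
# usage: go.py x y z yaw(deg of tool x axis)  [mm] -> offset cm and twist in tool axes from present pose
import sys,numpy as np
from rig import get_obs
from scipy.spatial.transform import Rotation as Ro
o=get_obs(); x,y,z,yaw=map(float,sys.argv[1:5]); M=Ro.from_quat(o["tool_rot"])
c=np.radians(yaw); G=Ro.from_matrix(np.array([[np.cos(c),np.sin(c),0],[np.sin(c),-np.cos(c),0],[0,0,-1]]))
print("offset",(M.inv().apply(np.array([x,y,z])/1e3-o["ee_pos"])*100).round(2),"twist",np.degrees((M.inv()*G).as_rotvec()).round(1),
 "at",(o["ee_pos"]*1e3).round(1),"gap",o["finger_gap"],"t",o["clock"])
E
python3 go.py 424 -228 120 90
```

```text
offset [ 29.91 -14.75  13.75] twist [ -0.   -0.  -66.7] at [ 207.7 -482.   257.3] gap 0.08792481127902893 t 0.1
```

Emit:
servo_tool(moves=[{"gripper": 8.8, "offset": [3, -1.5, 1], "twist": [0, 0, -10]}, {"gripper": 8.8, "offset": [8, -4, 3], "twist": [0, 0, -20]}, {"gripper": 8.8, "offset": [13, -7, 5], "twist": [0, 0, -30]}, {"gripper": 8.8, "offset": [18, -9, 7], "twist": [0, 0, -40]}, {"gripper": 8.8, "offset": [21, -10.5, 8], "twist": [0, 0, -50]}], force=25)

```text
clock: 0.72
ee_pos: [0.36, -0.3005, 0.1767]
tool_rot: [0.8, 0.6, 0.0, -0.001]
ft_force: [0.4, 0.7, 0.1]
finger_gap: 0.088
grip_force: 0.0
```

```bash
python3 go.py 424 -228 120 90
```

```text
offset [8.75 4.12 5.67] twist [ -0.1  -0.1 -16.3] at [ 360.  -300.5  176.7] gap 0.0880260368322901 t 0.725
```

Emit:
servo_tool(moves=[{"gripper": 8.8, "offset": [3, 1.5, 2], "twist": [0, 0, -8]}, {"gripper": 8.8, "offset": [6, 3, 4], "twist": [0, 0, -15]}, {"gripper": 8.8, "offset": [8, 4, 5.5], "twist": [0, 0, -15]}, {"gripper": 8.8, "offset": [8.5, 4, 5.5], "twist": [0, 0, -15]}, {"gripper": 8.8, "offset": [8.5, 4, 5.5], "twist": [0, 0, -15]}])

```text
clock: 1.35
ee_pos: [0.4216, -0.233, 0.1232]
tool_rot: [0.717, 0.697, -0.0, 0.0]
ft_force: [-0.2, 0.0, 0.5]
finger_gap: 0.0878
grip_force: 0.0
```

```bash
python3 go.py 424 -228 22 90
```

```text
offset [ 0.51  0.22 10.12] twist [ 0.   0.  -1.7] at [ 421.6 -233.   123.2] gap 0.08784885362808387 t 1.35
```

Emit:
servo_tool(moves=[{"gripper": 8.8, "offset": [0.5, 0.2, 4], "twist": [0, 0, -1.7]}, {"gripper": 8.8, "offset": [0.5, 0.2, 8], "twist": [0, 0, -1.7]}, {"gripper": 8.8, "offset": [0.5, 0.2, 9.9], "twist": [0, 0, -1.7]}, {"gripper": 8.8, "offset": [0.5, 0.2, 9.9], "twist": [0, 0, -1.7]}, {"gripper": 6, "offset": [0.5, 0.2, 9.9], "twist": [0, 0, -1.7]}])

```text
clock: 1.98
ee_pos: [0.4242, -0.2287, 0.0249]
tool_rot: [0.707, 0.707, 0.0, 0.001]
ft_force: [0.2, -1.1, 0.1]
finger_gap: 0.08
grip_force: 0.0
```

Emit:
servo_tool(moves=[{"gripper": 4, "offset": [0, 0, 0], "twist": [0, 0, 0]}, {"gripper": 4, "offset": [0, 0, 0], "twist": [0, 0, 0]}, {"gripper": 4, "offset": [0, 0, 0], "twist": [0, 0, 0]}, {"gripper": 4, "offset": [0, 0, 0], "twist": [0, 0, 0]}, {"gripper": 4, "offset": [0, 0, 0], "twist": [0, 0, 0]}])

```text
clock: 2.6
ee_pos: [0.4239, -0.2278, 0.0239]
tool_rot: [0.707, 0.707, -0.0, 0.0]
ft_force: [-1.5, 0.8, 4.1]
finger_gap: 0.0472
grip_force: 25.0
```

```bash
python3 go.py 642 -110 90 90
```

```text
offset [11.77 21.81 -6.61] twist [-0.  0.  0.] at [ 423.9 -227.8   23.9] gap 0.04721307474469853 t 2.6
```

Emit:
servo_tool(moves=[{"gripper": 4, "offset": [0, 0, -3], "twist": [0, 0, 0]}, {"gripper": 4, "offset": [2, 4, -6], "twist": [0, 0, 0]}, {"gripper": 4, "offset": [4.5, 8, -7], "twist": [0, 0, 0]}, {"gripper": 4, "offset": [7, 13, -7], "twist": [0, 0, 0]}, {"gripper": 4, "offset": [9, 17, -7], "twist": [0, 0, 0]}])

```text
clock: 3.22
ee_pos: [0.5954, -0.1364, 0.0935]
tool_rot: [0.707, 0.707, 0.0, 0.0]
ft_force: [-0.8, -1.0, -0.6]
finger_gap: 0.0475
grip_force: 25.0
```

```bash
python3 go.py 642 -110 25 90
```

```text
offset [2.64 4.66 6.85] twist [ 0. -0.  0.] at [ 595.4 -136.4   93.5] gap 0.047465919535540635 t 3.225
```

Emit:
servo_tool(moves=[{"gripper": 4, "offset": [1.5, 3, 0], "twist": [0, 0, 0]}, {"gripper": 4, "offset": [2.75, 4.8, 1], "twist": [0, 0, 0]}, {"gripper": 4, "offset": [2.75, 4.8, 4], "twist": [0, 0, 0]}, {"gripper": 4, "offset": [2.75, 4.8, 6], "twist": [0, 0, 0]}, {"gripper": 4, "offset": [2.75, 4.8, 6.5], "twist": [0, 0, 0]}])

```text
clock: 3.85
ee_pos: [0.6411, -0.1102, 0.0272]
tool_rot: [0.707, 0.707, -0.001, -0.001]
ft_force: [0.1, -0.7, -0.6]
finger_gap: 0.0471
grip_force: 25.0
```

```bash
python3 go.py 642 -110 24 90
```

```text
offset [0.02 0.09 0.32] twist [-0.1 -0.1 -0. ] at [ 641.1 -110.2   27.2] gap 0.04705437526907895 t 3.85
```

Emit:
servo_tool(moves=[{"gripper": 4, "offset": [0, 0.1, 0.2], "twist": [0, 0, 0]}, {"gripper": 4, "offset": [0, 0.1, 0.4], "twist": [0, 0, 0]}, {"gripper": 4, "offset": [0, 0.1, 0.4], "twist": [0, 0, 0]}, {"gripper": 7, "offset": [0, 0.1, 0.4], "twist": [0, 0, 0]}, {"gripper": 7, "offset": [0, 0.1, 0.4], "twist": [0, 0, 0]}])

```text
clock: 4.47
ee_pos: [0.6431, -0.1103, 0.0251]
tool_rot: [0.707, 0.707, 0.0, 0.0]
ft_force: [-0.3, -0.3, -0.1]
finger_gap: 0.0653
grip_force: 0.0
```

Emit:
servo_tool(moves=[{"gripper": 7, "offset": [0, 0, 0], "twist": [0, 0, 0]}, {"gripper": 7, "offset": [0, 0, -3], "twist": [0, 0, 0]}, {"gripper": 8.8, "offset": [0, 0, -7], "twist": [0, 0, 0]}, {"gripper": 8.8, "offset": [0, 0, -10], "twist": [0, 0, 0]}, {"gripper": 8.8, "offset": [4, -4, -11], "twist": [0, 0, 2]}])

```text
clock: 5.1
ee_pos: [0.6043, -0.0718, 0.1367]
tool_rot: [0.72, 0.693, 0.001, 0.002]
ft_force: [0.4, 1.1, 0.2]
finger_gap: 0.0879
grip_force: 0.0
```

```bash
python3 go.py 441 83 120 87.5
```

```text
offset [ 14.85 -16.92   1.55] twist [0.3 0.1 0.3] at [604.3 -71.8 136.7] gap 0.08786169465097286 t 5.1
```

Emit:
servo_tool(moves=[{"gripper": 8.8, "offset": [4, -5, 0.5], "twist": [0, 0, 0]}, {"gripper": 8.8, "offset": [8, -9, 1], "twist": [0, 0, 0.4]}, {"gripper": 8.8, "offset": [12, -14, 1.5], "twist": [0, 0, 0.4]}, {"gripper": 8.8, "offset": [14.9, -16.9, 1.5], "twist": [0, 0, 0.4]}, {"gripper": 8.8, "offset": [14.9, -16.9, 1.5], "twist": [0, 0, 0.4]}])

```text
clock: 5.72
ee_pos: [0.4378, 0.086, 0.12]
tool_rot: [0.721, 0.693, -0.0, -0.0]
ft_force: [-0.2, -0.6, 0.0]
finger_gap: 0.088
grip_force: 0.0
```

```bash
python3 go.py 441 83 24 87.5
```

```text
offset [-0.29  0.33  9.6 ] twist [-0.  -0.   0.3] at [437.8  86.  120. ] gap 0.08804177449362023 t 5.725
```

Emit:
servo_tool(moves=[{"gripper": 8.8, "offset": [-0.3, 0.3, 4], "twist": [0, 0, 0.3]}, {"gripper": 8.8, "offset": [-0.3, 0.3, 8], "twist": [0, 0, 0.3]}, {"gripper": 8.8, "offset": [-0.3, 0.3, 9.6], "twist": [0, 0, 0.3]}, {"gripper": 8.8, "offset": [-0.3, 0.3, 9.6], "twist": [0, 0, 0.3]}, {"gripper": 6, "offset": [-0.3, 0.3, 9.6], "twist": [0, 0, 0.3]}], force=20)

```text
clock: 6.35
ee_pos: [0.443, 0.081, 0.0244]
tool_rot: [0.724, 0.69, 0.001, 0.001]
ft_force: [0.3, 0.1, 0.2]
finger_gap: 0.0799
grip_force: 0.0
```

Emit:
servo_tool(moves=[{"gripper": 4, "offset": [0, 0, 0], "twist": [0, 0, 0]}, {"gripper": 4, "offset": [0, 0, 0], "twist": [0, 0, 0]}, {"gripper": 4, "offset": [0, 0, 0], "twist": [0, 0, 0]}, {"gripper": 4, "offset": [0, 0, 0], "twist": [0, 0, 0]}, {"gripper": 4, "offset": [0, 0, 0], "twist": [0, 0, 0]}])

```text
clock: 6.98
ee_pos: [0.4421, 0.0814, 0.024]
tool_rot: [0.724, 0.69, 0.0, 0.0]
ft_force: [-1.6, 0.0, 4.9]
finger_gap: 0.0499
grip_force: 20.0
```

```bash
python3 go.py 633 38 100 87.5
```

```text
offset [-3.44 19.27 -7.6 ] twist [ 0.   0.  -0.2] at [442.1  81.4  24. ] gap 0.04988866926489614 t 6.975
```

Emit:
servo_tool(moves=[{"gripper": 4, "offset": [0, 0, -4], "twist": [0, 0, 0]}, {"gripper": 4, "offset": [-0.5, 4, -8], "twist": [0, 0, 0]}, {"gripper": 4, "offset": [-2, 9, -8], "twist": [0, 0, 0]}, {"gripper": 4, "offset": [-3, 14, -8], "twist": [0, 0, 0]}, {"gripper": 4, "offset": [-3.5, 18, -8], "twist": [0, 0, 0]}])

```text
clock: 7.6
ee_pos: [0.6217, 0.0373, 0.1034]
tool_rot: [0.724, 0.69, 0.0, 0.0]
ft_force: [0.4, 0.2, -1.4]
finger_gap: 0.0497
grip_force: 20.0
```

Emit:
servo_tool(moves=[{"gripper": 4, "offset": [0, 1.2, 0], "twist": [0, 0, 0]}, {"gripper": 4, "offset": [0, 1.2, 1], "twist": [0, 0, 0]}, {"gripper": 4, "offset": [0, 1.2, 3], "twist": [0, 0, 0]}, {"gripper": 4, "offset": [0, 1.2, 4], "twist": [0, 0, 0]}, {"gripper": 4, "offset": [0, 1.2, 4], "twist": [0, 0, 0]}])

```text
clock: 8.22
ee_pos: [0.6315, 0.0376, 0.063]
tool_rot: [0.723, 0.69, -0.001, -0.001]
ft_force: [0.4, 0.2, 0.4]
finger_gap: 0.0496
grip_force: 20.0
```

```bash
python3 go.py 633 37 54 87.5
```

```text
offset [-0.05  0.16  0.9 ] twist [-0.1 -0.  -0.2] at [631.5  37.6  63. ] gap 0.049638448531638825 t 8.225
```

Emit:
servo_tool(moves=[{"gripper": 4, "offset": [0, 0.1, 0.5], "twist": [0, 0, 0]}, {"gripper": 4, "offset": [0, 0.1, 0.8], "twist": [0, 0, 0]}, {"gripper": 4, "offset": [0, 0.1, 0.9], "twist": [0, 0, 0]}, {"gripper": 4, "offset": [0, 0.1, 0.9], "twist": [0, 0, 0]}, {"gripper": 4, "offset": [0, 0.1, 0.9], "twist": [0, 0, 0]}])

```text
clock: 8.85
ee_pos: [0.6333, 0.0374, 0.0549]
tool_rot: [0.724, 0.69, 0.0, 0.0]
ft_force: [0.8, -0.4, -1.1]
finger_gap: 0.0497
grip_force: 20.0
```

Emit:
servo_tool(moves=[{"gripper": 7, "offset": [0, 0, 0], "twist": [0, 0, 0]}, {"gripper": 7, "offset": [0, 0, 0], "twist": [0, 0, 0]}, {"gripper": 7, "offset": [0, 0, -3], "twist": [0, 0, 0]}, {"gripper": 8.8, "offset": [0, 0, -6], "twist": [0, 0, 0]}, {"gripper": 8.8, "offset": [-2, -5, -8], "twist": [0, 0, 0]}])

```text
clock: 9.48
ee_pos: [0.5836, 0.0198, 0.136]
tool_rot: [0.723, 0.691, 0.001, 0.002]
ft_force: [0.1, -0.5, -0.6]
finger_gap: 0.0873
grip_force: 0.0
```

```bash
python3 go.py 428 -68.5 120 88
```

```text
offset [ -9.53 -15.15   1.54] twist [ 0.2  0.  -0.6] at [583.6  19.8 136. ] gap 0.08729582849328103 t 9.475
```

Released near the surface. Now the ring.

Emit:
servo_tool(moves=[{"gripper": 8.8, "offset": [-3, -4.5, 0.5], "twist": [0, 0, 0]}, {"gripper": 8.8, "offset": [-6, -9, 1.5], "twist": [0, 0, 0]}, {"gripper": 8.8, "offset": [-8.5, -13, 3], "twist": [0, 0, 0]}, {"gripper": 8, "offset": [-9.5, -15.2, 4], "twist": [0, 0, 0]}, {"gripper": 7, "offset": [-9.5, -15.2, 4], "twist": [0, 0, 0]}])

```text
clock: 10.1
ee_pos: [0.4252, -0.0683, 0.0946]
tool_rot: [0.724, 0.69, -0.0, -0.0]
ft_force: [0.7, 0.7, 0.0]
finger_gap: 0.0721
grip_force: 0.0
```

```bash
python3 go.py 428 -68.5 21.5 88; python3 - <<'E'
from c import *
f=look("top"); np.savez("top1.npz",p=f[0],d=f[1],K=f[2],T=f[3]); 
o=dict(charb=((296,148),.05,.08,.06),tinb=((344,146),.03,.06,.042))
cv2.imwrite("pics/top1.png",cv2.resize(f[0][80:280,120:480],None,fx=2,fy=2)[...,::-1]); measure(*f,obs=o,w=30)
E
```

```text
offset [-0.01  0.29  7.31] twist [-0.1 -0.  -0.8] at [425.2 -68.3  94.6] gap 0.07206380760706528 t 10.1
charb cen [633.9  38.9] circ [633.8  38.9] 44.4 rect [633.8  38.9] [50.6 79.3] 0.5
tinb cen [ 644.  -110.8] circ [ 644.1 -110.3] 24.8 rect [ 643.3 -112.1] [45.9 45.7] 0.5
```

View pics/top1.png

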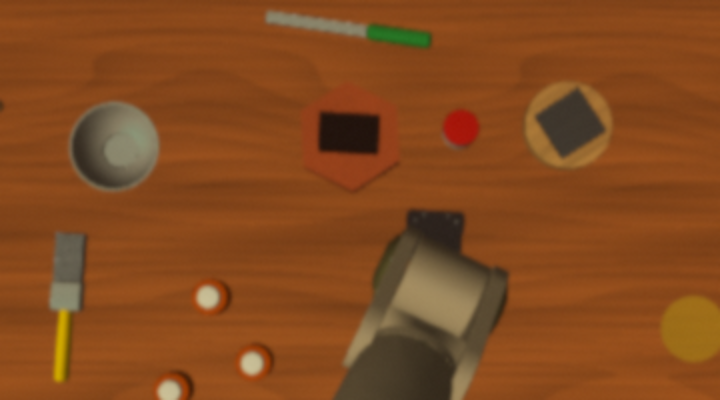

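The charcoal (crop 349,133) sits centred on the brick within 1.5 mm, and the tin (461,127) is within 2 mm of its goal. Grasping the ring with fingertips 2 mm above the bench.

Emit:
servo_tool(moves=[{"gripper": 7, "offset": [0, 0.2, 3], "twist": [0, 0, 0]}, {"gripper": 7, "offset": [0, 0.2, 6], "twist": [0, 0, 0]}, {"gripper": 7, "offset": [0, 0.2, 7], "twist": [0, 0, 0]}, {"gripper": 7, "offset": [0, 0.2, 7.3], "twist": [0, 0, 0]}, {"gripper": 7, "offset": [0, 0.2, 7.3], "twist": [0, 0, 0]}])

```text
clock: 10.78
ee_pos: [0.4287, -0.0682, 0.0224]
tool_rot: [0.723, 0.69, 0.0, 0.001]
ft_force: [-0.4, -0.1, -0.4]
finger_gap: 0.0699
grip_force: 0.0
```

Emit:
servo_tool(moves=[{"gripper": 3, "offset": [0, 0, 0], "twist": [0, 0, 0]}, {"gripper": 3, "offset": [0, 0, 0], "twist": [0, 0, 0]}, {"gripper": 3, "offset": [0, 0, 0], "twist": [0, 0, 0]}, {"gripper": 3, "offset": [0, 0, 0], "twist": [0, 0, 0]}, {"gripper": 3, "offset": [0, 0, 0], "twist": [0, 0, 0]}])

```text
clock: 11.4
ee_pos: [0.428, -0.0681, 0.0219]
tool_rot: [0.724, 0.69, -0.0, 0.0]
ft_force: [-1.7, 0.8, 4.7]
finger_gap: 0.0386
grip_force: 20.0
```

```bash
python3 go.py 634 39 120 88
```

```text
offset [11.67 20.07 -9.81] twist [-0.   0.  -0.7] at [428.  -68.1  21.9] gap 0.0386205356207957 t 11.4
```

Emit:
servo_tool(moves=[{"gripper": 3, "offset": [0, 0, -4], "twist": [0, 0, 0]}, {"gripper": 3, "offset": [1.5, 3, -8], "twist": [0, 0, 0]}, {"gripper": 3, "offset": [4.5, 8, -10], "twist": [0, 0, 0]}, {"gripper": 3, "offset": [7.5, 13, -10], "twist": [0, 0, 0]}, {"gripper": 3, "offset": [10, 17.5, -10], "twist": [0, 0, 0]}])

```text
clock: 12.02
ee_pos: [0.609, 0.0249, 0.1217]
tool_rot: [0.723, 0.69, 0.0, 0.0]
ft_force: [0.6, 0.2, -0.6]
finger_gap: 0.0385
grip_force: 20.0
```

Emit:
servo_tool(moves=[{"gripper": 3, "offset": [1.7, 2.6, 0], "twist": [0, 0, 0]}, {"gripper": 3, "offset": [1.7, 2.6, 1], "twist": [0, 0, 0]}, {"gripper": 3, "offset": [1.7, 2.6, 2.5], "twist": [0, 0, 0]}, {"gripper": 3, "offset": [1.7, 2.6, 3.4], "twist": [0, 0, 0]}, {"gripper": 3, "offset": [1.7, 2.6, 3.4], "twist": [0, 0, 0]}])

```text
clock: 12.65
ee_pos: [0.6335, 0.0389, 0.0869]
tool_rot: [0.724, 0.69, -0.001, -0.001]
ft_force: [-0.3, -0.3, -0.6]
finger_gap: 0.0388
grip_force: 20.0
```

```bash
python3 go.py 634 39 82 88
```

```text
offset [0.01 0.05 0.49] twist [-0.1 -0.  -0.7] at [633.5  38.9  86.9] gap 0.03878531150865781 t 12.65
```

Emit:
servo_tool(moves=[{"gripper": 3, "offset": [0, 0, 0.3], "twist": [0, 0, 0]}, {"gripper": 3, "offset": [0, 0, 0.5], "twist": [0, 0, 0]}, {"gripper": 3, "offset": [0, 0, 0.5], "twist": [0, 0, 0]}, {"gripper": 3, "offset": [0, 0, 0.5], "twist": [0, 0, 0]}, {"gripper": 3, "offset": [0, 0, 0.5], "twist": [0, 0, 0]}])

```text
clock: 13.28
ee_pos: [0.6343, 0.0393, 0.0828]
tool_rot: [0.723, 0.69, 0.0, 0.0]
ft_force: [-0.5, 0.2, -1.6]
finger_gap: 0.0388
grip_force: 20.0
```

Emit:
servo_tool(moves=[{"gripper": 6, "offset": [0, 0, 0], "twist": [0, 0, 0]}, {"gripper": 6, "offset": [0, 0, 0], "twist": [0, 0, 0]}, {"gripper": 6, "offset": [0, 0, -3], "twist": [0, 0, 0]}, {"gripper": 8.8, "offset": [1, -2, -6], "twist": [0, 0, 0]}, {"gripper": 8.8, "offset": [5, -6, -7], "twist": [0, 0, 0]}])

```text
clock: 13.9
ee_pos: [0.5773, 0.0913, 0.1545]
tool_rot: [0.724, 0.689, 0.001, 0.001]
ft_force: [0.2, 0.8, 0.0]
finger_gap: 0.0779
grip_force: 0.0
```

```bash
python3 go.py 415 221.5 130 88
```

```text
offset [ 12.19 -16.87   2.38] twist [ 0.2  0.  -0.9] at [577.3  91.3 154.5] gap 0.0778886885477516 t 13.9
```

Emit:
servo_tool(moves=[{"gripper": 8.8, "offset": [3, -4, 0.5], "twist": [0, 0, 0]}, {"gripper": 8.8, "offset": [6.5, -9, 1], "twist": [0, 0, 0]}, {"gripper": 8.8, "offset": [10, -14, 2], "twist": [0, 0, 0]}, {"gripper": 8.8, "offset": [12.2, -16.9, 2.4], "twist": [0, 0, 0]}, {"gripper": 8.8, "offset": [12.2, -16.9, 2.4], "twist": [0, 0, 0]}])

```text
clock: 14.52
ee_pos: [0.4122, 0.223, 0.1288]
tool_rot: [0.723, 0.691, -0.0, -0.0]
ft_force: [0.1, 0.2, -0.6]
finger_gap: 0.088
grip_force: 0.0
```

```bash
python3 go.py 415 221.5 25 88; python3 - <<'E'
from c import *
f=look("top"); measure(*f,obs=dict(ringb=((296,146),.067,.09,.074),charb=((296,147),.05,.09,.06)),w=28)
cv2.imwrite("pics/top2.png",cv2.resize(f[0][80:280,120:480],None,fx=2,fy=2)[...,::-1])
E
```

```text
offset [-0.14  0.29 10.38] twist [-0.   0.  -0.5] at [412.2 223.  128.8] gap 0.0879507981698138 t 14.525
ringb cen [635.6  39. ] circ [635.5  39.3] 19.8 rect [635.6  38.6] [36.9 36.6] 0.5
charb cen [634.1  39. ] circ [633.8  38.9] 44.4 rect [633.8  39. ] [50.6 79.3] 0.4
```

View pics/top2.png

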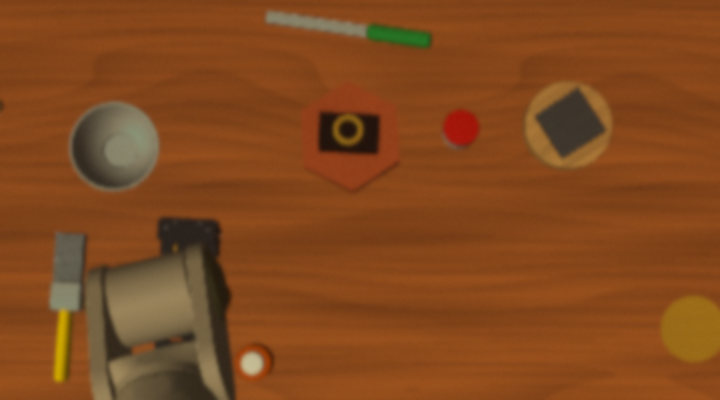

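The ring (348,129) lies flat on the charcoal, 1.5 mm off centre. Now the jar.

Emit:
servo_tool(moves=[{"gripper": 8.8, "offset": [-0.1, 0.2, 4], "twist": [0, 0, 0]}, {"gripper": 8.8, "offset": [-0.1, 0.2, 8], "twist": [0, 0, 0]}, {"gripper": 8.8, "offset": [-0.1, 0.2, 10], "twist": [0, 0, 0]}, {"gripper": 8.8, "offset": [-0.1, 0.2, 10.4], "twist": [0, 0, 0]}, {"gripper": 6.5, "offset": [-0.1, 0.2, 10.4], "twist": [0, 0, 0]}], force=25)

```text
clock: 15.2
ee_pos: [0.4165, 0.2205, 0.0252]
tool_rot: [0.724, 0.69, 0.0, 0.0]
ft_force: [-0.5, -1.3, 0.5]
finger_gap: 0.0799
grip_force: 0.0
```

Emit:
servo_tool(moves=[{"gripper": 4, "offset": [0, 0, 0], "twist": [0, 0, 0]}, {"gripper": 4, "offset": [0, 0, 0], "twist": [0, 0, 0]}, {"gripper": 4, "offset": [0, 0, 0], "twist": [0, 0, 0]}, {"gripper": 4, "offset": [0, 0, 0], "twist": [0, 0, 0]}, {"gripper": 4, "offset": [0, 0, 0], "twist": [0, 0, 0]}])

```text
clock: 15.82
ee_pos: [0.4156, 0.2209, 0.025]
tool_rot: [0.723, 0.69, 0.0, 0.0]
ft_force: [-1.0, -0.2, 5.3]
finger_gap: 0.0477
grip_force: 25.0
```

```bash
python3 go.py 624 195 100 88
```

```text
offset [-1.61 20.94 -7.5 ] twist [ 0.  -0.  -0.7] at [415.6 220.9  25. ] gap 0.04768576348246175 t 15.825
```

Emit:
servo_tool(moves=[{"gripper": 4, "offset": [0, 0, -3], "twist": [0, 0, 0]}, {"gripper": 4, "offset": [0, 4, -6], "twist": [0, 0, 0]}, {"gripper": 4, "offset": [-0.5, 9, -6], "twist": [0, 0, 0]}, {"gripper": 4, "offset": [-1, 14, -6], "twist": [0, 0, 0]}, {"gripper": 4, "offset": [-1.6, 19, -6], "twist": [0, 0, 0]}])

```text
clock: 16.45
ee_pos: [0.6059, 0.1956, 0.0844]
tool_rot: [0.723, 0.69, -0.0, -0.0]
ft_force: [-0.4, 0.4, -0.7]
finger_gap: 0.0474
grip_force: 25.0
```

Emit:
servo_tool(moves=[{"gripper": 4, "offset": [0, 1.9, 0], "twist": [0, 0, 0]}, {"gripper": 4, "offset": [0, 1.9, 1.5], "twist": [0, 0, 0]}, {"gripper": 4, "offset": [0, 1.9, 4], "twist": [0, 0, 0]}, {"gripper": 4, "offset": [0, 1.9, 5.5], "twist": [0, 0, 0]}, {"gripper": 4, "offset": [0, 1.9, 5.5], "twist": [0, 0, 0]}])

```text
clock: 17.08
ee_pos: [0.6224, 0.1951, 0.0283]
tool_rot: [0.723, 0.69, -0.001, -0.001]
ft_force: [0.2, 0.2, -1.2]
finger_gap: 0.0473
grip_force: 25.0
```

```bash
python3 go.py 624 195 25 88
```

```text
offset [-0.01  0.17  0.33] twist [-0.2  0.  -0.7] at [622.4 195.1  28.3] gap 0.04729208960752722 t 17.075
```

Emit:
servo_tool(moves=[{"gripper": 4, "offset": [0, 0.1, 0.3], "twist": [0, 0, 0]}, {"gripper": 4, "offset": [0, 0.1, 0.45], "twist": [0, 0, 0]}, {"gripper": 4, "offset": [0, 0.1, 0.45], "twist": [0, 0, 0]}, {"gripper": 4, "offset": [0, 0.1, 0.45], "twist": [0, 0, 0]}, {"gripper": 4, "offset": [0, 0.1, 0.45], "twist": [0, 0, 0]}])

```text
clock: 17.7
ee_pos: [0.6246, 0.195, 0.0253]
tool_rot: [0.724, 0.69, 0.0, 0.0]
ft_force: [-0.9, -0.8, -1.0]
finger_gap: 0.0472
grip_force: 25.0
```

Emit:
servo_tool(moves=[{"gripper": 7, "offset": [0, 0, 0], "twist": [0, 0, 0]}, {"gripper": 7, "offset": [0, 0, 0], "twist": [0, 0, 0]}, {"gripper": 7, "offset": [0, 0, -3], "twist": [0, 0, 0]}, {"gripper": 8.8, "offset": [0, 0, -8], "twist": [0, 0, 0]}, {"gripper": 8.8, "offset": [0, -2, -13], "twist": [0, 0, 0]}])

```text
clock: 18.32
ee_pos: [0.6048, 0.1956, 0.1566]
tool_rot: [0.724, 0.69, 0.0, 0.0]
ft_force: [0.5, 0.8, -0.4]
finger_gap: 0.0871
grip_force: 0.0
```

Emit:
servo_tool(moves=[{"gripper": 8.8, "offset": [0, -4, -2], "twist": [0, 0, 0]}, {"gripper": 8.8, "offset": [0, -8, -4], "twist": [0, 0, 0]}, {"gripper": 8.8, "offset": [0, -13, -4], "twist": [0, 0, 0]}, {"gripper": 8.8, "offset": [0, -17, -4], "twist": [0, 0, 0]}, {"gripper": 8.8, "offset": [0, -18, -4], "twist": [0, 0, 0]}])

```text
clock: 18.95
ee_pos: [0.4233, 0.2046, 0.1957]
tool_rot: [0.723, 0.691, 0.0, 0.0]
ft_force: [1.7, 0.4, -0.4]
finger_gap: 0.0883
grip_force: 0.0
```

```bash
python3 - <<'E'
from c import *
print(get_obs()["ee_pos"])
f=look("top"); R=measure(*f,obs=dict(ringb=((296,146),.067,.09,.074),charb=((296,147),.05,.09,.06),jarb=((236,150),.047,.07,.055),tinb=((344,146),.03,.06,.042)),w=26)
cv2.imwrite("pics/top3.png",cv2.resize(f[0][80:280,120:480],None,fx=2,fy=2)[...,::-1])
E
```

```text
[0.42330092 0.20458898 0.19572136]
ringb cen [635.6  38.9] circ [635.5  39.3] 19.8 rect [635.6  38.6] [36.9 36.6] 0.5
charb cen [634.1  38.9] circ [633.8  38.9] 44.4 rect [633.8  39. ] [50.6 79.3] 0.4
jarb cen [625.3 196.4] circ [625.1 196.2] 15.6 rect [624.7 196. ] [28.3 26.2] 45.4
tinb cen [ 644. -111.] circ [ 644.3 -110.6] 24.5 rect [ 643.3 -112.1] [45.9 45.7] 0.5
```

View pics/top3.png

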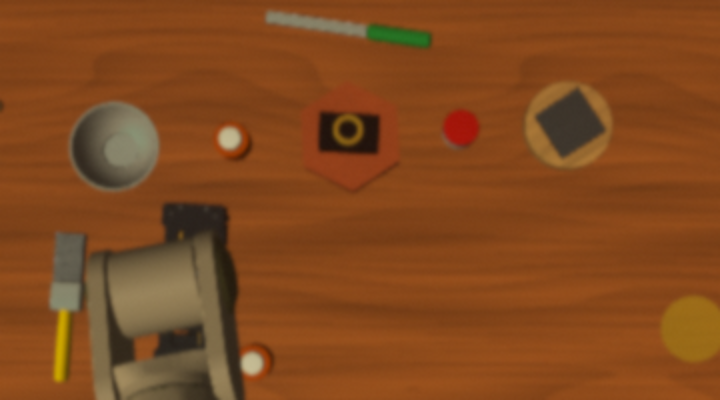

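The jar (232,139) and tin (461,127) stand within 2 mm of their goals, the ring and charcoal are centred on the brick, and the arm is clear. I hand the job in.

```bash
python3 -c "
from rig import *
print(job_done())"
```

```text
the job is handed in; nothing more can be done
None
```

The bench is set up and handed in after about 19 s of robot time: in the last picture the charcoal, ring, jar and tin were all within about 2 mm of their targets, the brush, file and saucer looked undisturbed, and the hand-in call returned no verdict.

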